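# Free the sticking lid of the onion bin

## Task

The sliding lid of the white onion bin will not close, because one of the six wooden pegs that pin its runners has worked up out of its hole. Slide the lid gently to the left, towards closed, until you feel it catch on that peg, without forcing it; ease it back to uncover the peg, push the peg down flush with the runner, then slide the lid fully closed and let go. Leave the things standing round the bin where they are.

Things in the scene. Friction and masses are not known exactly. Their poses are not given: they have to be found in the camera images.
- bin: White wooden onion bin, fixed, 180 mm deep (its x), 440 long (its y, to the robot's left), 112 high; origin under its centre on the worktop, yaw within 0.22 rad of the robot's. Right half (y < 0) decked; left half an opening 104 wide with onions in it, between two flat runners at z = 104 mm. Walls stand 8 mm higher outside the runners; end walls' inner faces at y = -210 and 210.
- front_runner (a point): Point on the top face of the front wooden runner, on its line of peg centres at the bin's y = 0 (bin x = -62 mm). The face is 28 mm wide (bin x -80 to -52), open from above. Three round dark pegs 12 mm across sit in it, centred 50, 105 and 160 mm from this point along the bin's +y. Of the six pegs in both runners five are flush; one, any of them, stands up. Axes as the bin's.
- back_runner (a point): The same on the back runner (bin x = 62 mm, face from 52 to 80). Its three pegs are centred 77.5, 132.5 and 187.5 mm from this point along the bin's +y. As the six distances all differ, the place where the lid catches tells which peg stands up. Axes as the bin's.
- lid (a joint): How far the wooden lid is open, m: 0 = fully closed over the opening, 0.2 = fully open over the deck. It closes along the bin's +y, starts 0.175 to 0.2 open, drags with about 1 N and stays where it is left. 156 mm wide, 14 thick, 0.3 to 0.6 kg, captive (cannot lift). Its underside clears the runners by 2 mm, so flush pegs pass under it and the raised one does not.
- lid_handle (a point): Centre of the dark wooden bar handle across the middle of the lid, 148 mm above the worktop. The bar is 104 mm long (bin's x), 16 thick (y), 20 high, on two posts 36 mm either side of its centre; 18 mm free between bar and lid top (lid top 120 mm above the worktop). Axes as the bin's.
- lid_edge (a point): Middle of the lower edge of the lid's leading (+y) face, the face of its rubber nose when not squashed; 107 mm to +y of the handle's centre, 106 mm above the worktop. At the catch this face meets the side of the raised peg, about 5 mm to -y of the peg's centre (plus what the rubber gives).
- lid_nose (a joint): How far the soft rubber nose strip along the lid's leading edge is squashed, m: 0 = free. It gives 1 mm for each 3 N, up to 8 mm; 5 mm means the lid is pushed against the peg with 15 N, which is forcing it.
- loose_peg (a joint): How far the one raised peg stands above its runner, m: 4.5 to 6 mm at the start, 0 = flush. It does not say which peg. A tight fit: it goes down under a push of about 9 N from above and stays where it is left; the runner round it stops a fingertip wider than the peg when the peg is flush.
- spice_jar_a: Bystander: slim spice jar with a black cap, 41 mm across and 105 high, standing just right of the bin; origin at the centre of its underside.
- garlic: Bystander: loose garlic bulb, 50 mm, standing on the worktop in front and to the left of the bin; origin at the centre of its underside.
- match_box: Bystander: flat box of matches, 45 x 70 x 18, in front and to the right of the bin; origin at the centre of its underside.
- tea_light: Bystander: tea light in a metal cup, 38 mm across and 15 high, in front of the bin; origin at the centre of its underside.

How it is judged:
By the outcome, as a careful person would: the job done as asked, in the order asked, and still so for the second after the job is handed in, with the robot touching nothing.
It also fails if it takes over 69 s, if anything falls off the work surface, if the arm or the gripper's body presses on something with over 40 N, if the wrist force passes 120 N, or if a joint passes its speed limit or range.

## Robot

A 6-joint arm with a two-finger parallel gripper is mounted at the origin on a cart in front of the work surface, level with it; the furniture and walls round the work are solid. World frame = base frame: x ahead of the robot, y to its left, z up, the work surface at z = 0. Lengths are in m, angles in degrees, forces in N, time in s.
With the tool pointing down it reaches from about 0.4 to 0.825 m from the base axis. Payload 7 kg.
Tool frame: the origin (TCP) lies midway between the tips of the shut fingers; the grasp point (between the pads) lies 19 mm behind it; z points along the fingers, y is the line along which they close (so a half turn about z gives the same grasp; the last joint's range is limited). The gripper opens to 88 mm and grips with 3 to 60 N. Pads are 19 mm wide; open, the fingers measure 130 mm over their backs; the gripper's body (78 mm by 193 mm) begins 47 mm behind the grasp point.
Start: joints at [89.674, 20.546, 0.682, 0, -70.136, -16.507], TCP at [0.195, 0.646, 0.227] pointing down, gripper open.
Joint ranges: [-176.03, 176.03], [-82.01, 121.73], [-58.28, 71.71], [-173.87, 95.51], [-174.79, -0.11], [-173.66, 173.66]. Speed limits (degrees/s): [136.94, 136.94, 172.46, 180, 180, 180].

## Interface

Orientations are given as [roll, pitch, yaw] about the fixed x, y, z axes, in that order (R = Rz(yaw) Ry(pitch) Rx(roll)).
In Python, from plant import ctrl gives the robot as it stands. The module is installed in compiled form; this text tells all that it offers.
- The arm moves only by the tool send_rows, never from a script. Its argument "plan" is a list that holds one entry, the list of rows, each a list of 6 numbers: the shift along the tool's x, y, z in parts of the range, where 1.0 means 80 cm, then the turn, a rotation vector about the tool's x, y, z in fractions of the full range, 1 being 2 pi rad. A call has 1 to 8 rows; each row is the pose to reach, as a shift and turn from the pose commanded when the call began, along the tool's axes at that moment; what a row does not reach only later rows make up. A row lasts 1/12 s, in which the tool goes at most 41.7 mm and 7.16 degrees, less where a joint would pass 70% of its speed; a pose out of reach is approached as far as the arm can. No shift or turn number may pass 1 either way. A call with a gripper value outside its range is refused whole. "fingers" is the opening, from 0 (shut) to 1 (fully open), set as the call begins (left out, the last holds). The fingers move at their own pace and stop on an object; the grip force is fixed at half the most. Time passes only in rows, so rows that repeat a pose let the fingers close. It gives the time, the measured TCP pose, the force, the opening and the grip force at its end, in the units of the state.
- ctrl.get_obs(): the state, without advancing time (a new reading comes with each control period).
- ctrl.snapshot(name): name is "side" or "top"; returns a dict with "img" (480x640x3 uint8, red, green, blue), "K" (3x3 intrinsics, pixels), "pose" (4x4, takes a point from camera to world coordinates). Camera axes: x right, y down, z forward; pixel columns grow to the right and rows downward; lengths in m; the calibration is good to about 2 mm. A picture is of the moment at which its call begins. There is no depth.
- ctrl.close_job(): hands the job in; it is judged then, once.
The state is a dict: "clock": time; "joint_pos": joint angles; "qvel": joint speeds; "tau": joint torques, N m; "tool_pos": TCP position; "orientation": TCP orientation; "force": force on the tool from outside, world axes, zero at the start; "moment": the same for the moment, N m; "opening": finger opening in m; "gripper_force": force on a finger pad.
Only numpy, scipy, OpenCV 4.12 (cv2) and the standard library are available. Lean on these libraries where they do the work, as an engineer would, in place of code of your own. Each camera call takes 0.05 s, during which the arm holds its last target. There are 200 camera calls.

## Working session

There is one attempt and no reset: what is moved stays moved. The work goes in short steps, Python scripts to look and compute and a tool call to move; the robot and the scene stay as the last step left them, time stands still between calls to the robot, and variables do not carry over. Pictures are saved under pics/ and viewed, at most 10 in all, crops included, and the job is handed in when it is done.

Besides the shell and the picture viewer there is one more tool, called after "Call:" in YAML: its name, and indented under it one key for each argument. send_rows: Moves the arm, as the interface text tells. Its arguments: {"type":"object","properties":{"plan":{"type":"array","items":{"type":"array","items":{"type":"array","items":{"type":"number"}}}},"fingers":{"type":"number"}},"required":["plan"]}

```bash
mkdir -p pics
python3 - <<'E'
from plant import ctrl
import cv2,numpy as np
for n in("side","top"):
    s=ctrl.snapshot(n); cv2.imwrite(f"pics/{n}0.png",s["img"][:,:,::-1]); print(n,np.round(s["K"],1).tolist(),np.round(s["pose"],3).tolist())
o=ctrl.get_obs(); print(o)
E
```

```text
side [[437.4, 0.0, 315.6], [0.0, 437.4, 238.3], [0.0, 0.0, 1.0]] [[-0.994, -0.07, 0.079, 0.416], [-0.105, 0.576, -0.811, 0.743], [0.012, -0.815, -0.58, 0.675], [0.0, 0.0, 0.0, 1.0]]
top [[479.9, 0.0, 322.4], [0.0, 479.9, 241.1], [0.0, 0.0, 1.0]] [[0.001, -0.977, 0.214, 0.245], [-1.0, -0.0, 0.005, -0.039], [-0.005, -0.214, -0.977, 1.174], [0.0, 0.0, 0.0, 1.0]]
{'clock': 0.1, 'joint_pos': array([ 8.96763047e+01,  2.05880159e+01,  6.37911735e-01, -1.84806805e-02,
       -7.01367383e+01, -1.65065124e+01]), 'qvel': array([-0.0184612 , -0.02651293,  0.13880442,  0.01037432,  0.13245583,
       -0.04590271]), 'tau': array([-5.22406262e-04, -5.84162557e+01,  2.93752384e+01,  7.01563284e+00,
        1.01573789e-02, -4.78443337e-05]), 'tool_pos': array([0.19533599, 0.64564222, 0.22569787]), 'orientation': array([ 1.79911800e+02, -8.01860695e-03, -1.68364940e+01]), 'force': array([-0.5419968 , -0.1628288 , -0.17551378]), 'moment': array([-0.02637391,  0.0284676 , -0.0473401 ]), 'gripper_force': 0.0, 'opening': 0.08747738218260805}
```

View pics/top0.png

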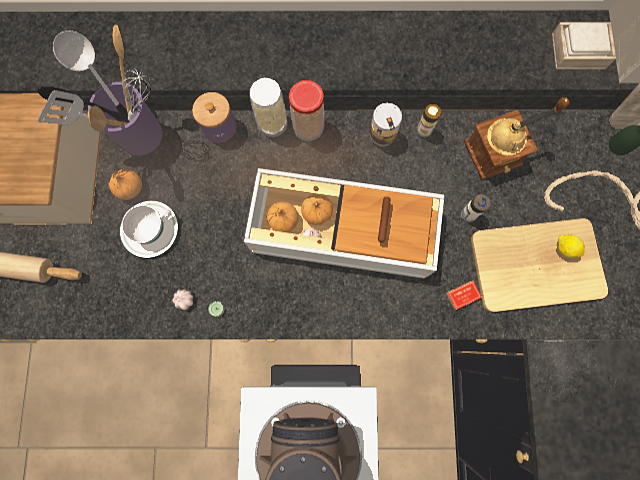

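View pics/side0.png

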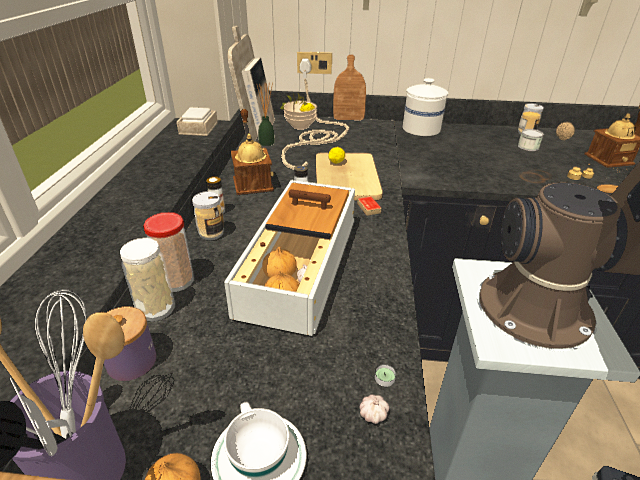

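The top view shows the bin's rim corners near (258,171), (444,196), (438,272) and (247,248), with the handle near (385,222). The side view shows the lid at the far end of the bin. I'll enlarge both.

Run:
```python
import cv2
a=cv2.imread("pics/top0.png")[160:285,235:455]; cv2.imwrite("pics/topc.png",cv2.resize(a,None,fx=3.6,fy=3.6,interpolation=cv2.INTER_CUBIC))
a=cv2.imread("pics/side0.png")[175:335,222:362]; cv2.imwrite("pics/sidec.png",cv2.resize(a,None,fx=3.7,fy=3.7,interpolation=cv2.INTER_CUBIC))
```

```text
(no output)
```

View pics/topc.png

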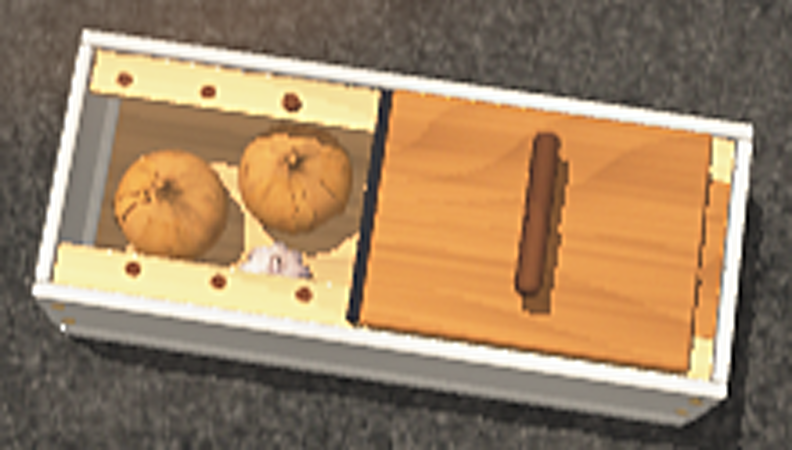

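View pics/sidec.png

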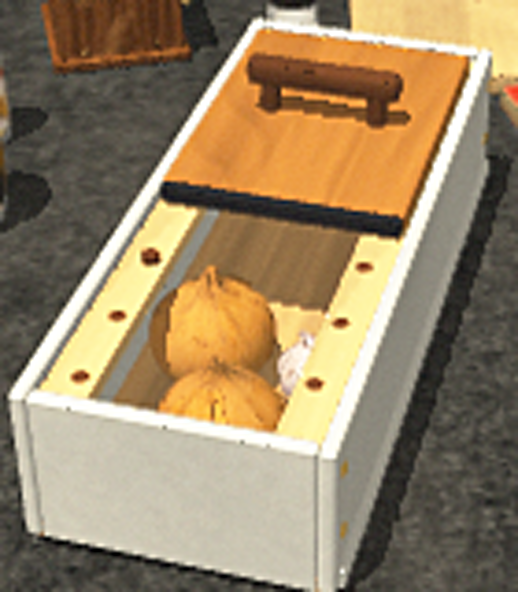

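The crops show six pegs. The back peg nearest the lid, at top crop (291,102), looks bigger, so it's probably the raised one. The handle's midpoint is near top crop (538,214). Next I'll fit the bin pose.

```bash
cat > h.py <<'E'
import numpy as np,cv2
from plant import ctrl
from scipy.optimize import least_squares
from scipy.spatial.transform import Rotation as R
def proj(s,P):
    T=np.linalg.inv(s["pose"]); p=(np.c_[P,np.ones(len(P))]@T.T)[:,:3]@np.array(s["K"]).T
    return p[:,:2]/p[:,2:]
def bw(q,P):
    P=np.atleast_2d(P); return np.c_[(P[:,:2]@np.array([[np.cos(q[2]),np.sin(q[2])],[-np.sin(q[2]),np.cos(q[2])]]))+q[:2],P[:,2]]
def rel(p,rpy):  # shift (cm) and turn (deg) in the present tool frame to a world pose
    o=ctrl.get_obs(); A=R.from_euler("xyz",o["orientation"],degrees=True); B=R.from_euler("xyz",rpy,degrees=True)
    return np.r_[A.inv().apply(np.array(p)-o["tool_pos"])*100,(A.inv()*B).as_rotvec(degrees=True)].round(2)
E
python3 - <<'E'
from h import *
t,s=ctrl.snapshot("top"),ctrl.snapshot("side")
cor=[(.09,.22),(.09,-.22),(-.09,-.22),(-.09,.22)]
B=np.array([(x,y,.112) for x,y in cor]+[(-.062,y,.104) for y in(.16,.105,.05)]+[(.062,y,.104) for y in(.1875,.1325,.0775)])
f=lambda a,k,o:(np.array(a)+.5)/k-.5+np.array(o)
ut=f([(83,31),(752,127),(723,396),(36,295),(133,269),(219,282),(304,294),(125,79),(208,92),(291,102)],3.6,(235,160))
us=f([(12,397),(258,20),(490,50),(330,448),(315,384),(341,323),(364,267),(79,377),(118,316),(150,257)],3.7,(222,175))
r=least_squares(lambda q:np.r_[proj(t,bw(q,B))-ut,proj(s,bw(q,B))-us].ravel(),[.55,-.08,-.1],loss="soft_l1")
q=r.x; print(q,np.degrees(q[2])); print(np.c_[proj(t,bw(q,B))-ut,proj(s,bw(q,B))-us].round(1))
ht=f([(538,214)],3.6,(235,160)); hs=f([(327,73)],3.7,(222,175))
for d in(.175,.18,.185,.19,.195,.2):
    H=bw(q,[(0,.103-d,.154)]); print(d,H.round(4),(proj(t,H)-ht).round(1),(proj(s,H)-hs).round(1))
np.save("q.npy",q); print(R.from_euler("xyz",ctrl.get_obs()["orientation"],degrees=True).as_matrix().round(2))
E
```

```text
[ 0.53283265 -0.08371303 -0.15025756] -8.609124164825664
[[-0.6 -1.1 -1.5 -1.1]
 [ 0.6 -1.  -0.7 -1.4]
 [ 0.8  0.4  1.4 -0.8]
 [-1.8 -0.4  2.1  2. ]
 [-0.2 -0.4  0.3 -0.4]
 [-0.4 -0.5  0.3 -0.5]
 [-0.2 -0.3  0.5 -0.4]
 [-0.3 -0.1  0.6 -0.6]
 [-0.3 -0.4  0.1 -0.5]
 [-0.2  0.2  0.6  0.5]]
0.175 [[ 0.5221 -0.1549  0.154 ]] [[-6.4 -2. ]] [[-2.   1.5]]
0.18 [[ 0.5213 -0.1598  0.154 ]] [[-4.2 -1.7]] [[-1.4  0.5]]
0.185 [[ 0.5206 -0.1648  0.154 ]] [[-1.9 -1.4]] [[-0.9 -0.5]]
0.19 [[ 0.5198 -0.1697  0.154 ]] [[ 0.4 -1. ]] [[-0.3 -1.5]]
0.195 [[ 0.5191 -0.1747  0.154 ]] [[ 2.6 -0.7]] [[ 0.2 -2.5]]
0.2 [[ 0.5183 -0.1796  0.154 ]] [[ 4.9 -0.4]] [[ 0.8 -3.5]]
[[ 0.96 -0.29 -0.  ]
 [-0.29 -0.96 -0.  ]
 [ 0.    0.   -1.  ]]
```

Run:
```python
from h import *
q=np.load("q.npy"); print(rel([.520,-.167,.227],[180,0,np.degrees(q[2])]))
```

```text
[ 5.461e+01  6.840e+01 -3.000e-02  6.000e-02 -0.000e+00 -8.230e+00]
```

The rows are not in the units I measure in: shifts go in shares of 80 cm and turns go in shares of 2 pi rad. I convert before sending: 22.8 cm is 0.285, 18.2 cm is 0.2275.

Call:
send_rows:
  plan:
    - [[0.025,0.0313,0,0,0,0],[0.0575,0.0725,0,0,0,0],[0.09,0.1125,0,0,0,0],[0.1225,0.1538,0,0,0,0],[0.155,0.195,0,0,0,0],[0.1875,0.235,0,0,0,0],[0.2125,0.2663,0,0,0,0],[0.2275,0.285,0,0,0,0]]
  fingers: 1

```text
clock: 0.87
tool_pos: [0.3041, 0.3718, 0.2268]
orientation: [-180.0, 0.0, -16.9]
force: [-0.4, -0.0, -0.2]
opening: 0.0873
gripper_force: 0.0
```

Converted, 22.8 cm is 0.285, 21.3 cm is 0.2663.

Call:
send_rows:
  plan:
    - [[0.025,0.0313,0,0,0,0],[0.0575,0.0725,0,0,0,0],[0.09,0.1125,0,0,0,0],[0.1225,0.1538,0,0,0,0],[0.155,0.195,0,0,0,0],[0.1875,0.235,0,0,0,0],[0.2125,0.2663,0,0,0,0],[0.2275,0.285,0,0,0,0]]

```text
clock: 1.53
tool_pos: [0.4121, 0.1014, 0.2267]
orientation: [-180.0, -0.0, -16.9]
force: [-0.1, 0.9, -0.0]
opening: 0.0877
gripper_force: 0.0
```

Converted, 22.8 cm is 0.285, 21.3 cm is 0.2663, -8.2 degrees is -0.0228.

Call:
send_rows:
  plan:
    - [[0.025,0.0313,0,0,0,-0.0028],[0.0575,0.0725,0,0,0,-0.0069],[0.09,0.1125,0,0,0,-0.0111],[0.1225,0.1538,0,0,0,-0.0153],[0.155,0.195,0,0,0,-0.0194],[0.1875,0.235,0,0,0,-0.0228],[0.2125,0.2663,0,0,0,-0.0228],[0.2275,0.285,0,0,0,-0.0228]]

```text
clock: 2.2
tool_pos: [0.5206, -0.1699, 0.2261]
orientation: [180.0, 0.0, -8.7]
force: [0.5, 1.0, -0.2]
opening: 0.0877
gripper_force: 0.0
```

Run:
```python
from h import *
q=np.load("q.npy"); print(ctrl.get_obs()); print(rel([.520,-.167,.130],[180,0,np.degrees(q[2])]))
s=ctrl.snapshot("top"); a=s["img"][130:310,220:480,::-1]; cv2.imwrite("pics/t1.png",cv2.resize(a,None,fx=3,fy=3))
```

```text
{'clock': 2.2, 'joint_pos': array([ 2.43925811e+00,  8.61033929e+00, -1.55280329e+01,  2.21885203e-02,
       -6.59027439e+01,  7.88021706e+01]), 'qvel': array([-22.72086678,  12.93009492,  15.4779316 ,  -0.57434928,
        -2.94488348,  21.9154292 ]), 'tau': array([  0.79695448, -42.30262756,  27.53211021,   6.77943125,
         0.09990352,  -0.07269815]), 'tool_pos': array([ 0.52059396, -0.16993101,  0.22606112]), 'orientation': array([ 1.79972152e+02,  3.64027057e-02, -8.74951356e+00]), 'force': array([ 0.53460409,  1.0222734 , -0.20616884]), 'moment': array([ 0.01403126, -0.11601331, -0.03810087]), 'gripper_force': 0.0, 'opening': 0.08774262964133168}
[-0.1  -0.29  9.61  0.03  0.04 -0.14]
```

View pics/t1.png

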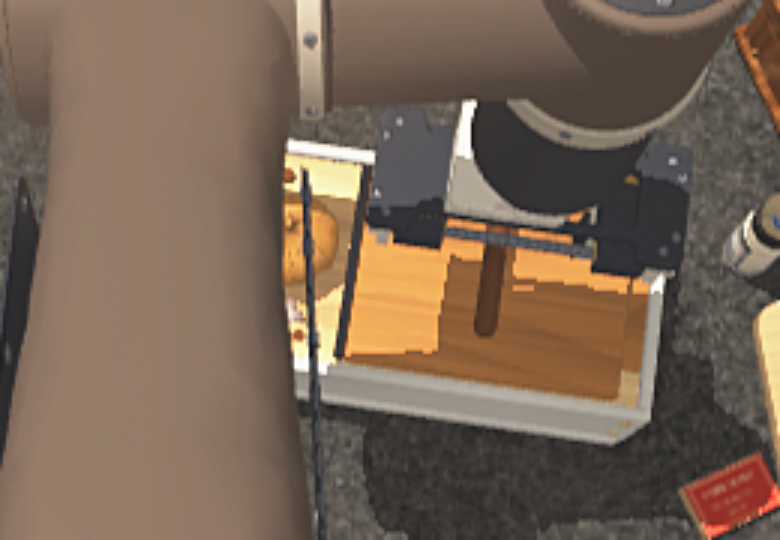

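The gripper is straddling the handle, which sits near the centre at (490,280). I'll lower and close.

Call:
send_rows:
  plan:
    - [[0,-0.0038,0.0188,0,0,0],[0,-0.0038,0.0438,0,0,0],[0,-0.0038,0.0688,0,0,0],[0,-0.0038,0.0938,0,0,0],[0,-0.0038,0.11,0,0,0],[0,-0.0038,0.1188,0,0,0],[0,-0.0038,0.1188,0,0,0],[0,-0.0038,0.1188,0,0,0]]

```text
clock: 2.92
tool_pos: [0.5206, -0.1638, 0.1318]
orientation: [180.0, 0.0, -8.6]
force: [0.2, 0.3, 0.5]
opening: 0.0876
gripper_force: 0.0
```

Call:
send_rows:
  plan:
    - [[0,0,0,0,0,0],[0,0,0,0,0,0],[0,0,0,0,0,0],[0,0,0,0,0,0],[0,0,0,0,0,0],[0,0,0,0,0,0],[0,0,0,0,0,0],[0,0,0,0,0,0]]
  fingers: 0.3

```text
clock: 3.58
tool_pos: [0.5204, -0.1638, 0.1316]
orientation: [180.0, 0.0, -8.6]
force: [-0.2, 0.1, -0.3]
opening: 0.0398
gripper_force: 0.0
```

Call:
send_rows:
  plan:
    - [[0,0,0,0,0,0],[0,0,0,0,0,0],[0,0,0,0,0,0],[0,0,0,0,0,0],[0,0,0,0,0,0],[0,0,0,0,0,0],[0,0,0,0,0,0],[0,0,0,0,0,0]]
  fingers: 0

```text
clock: 4.25
tool_pos: [0.5204, -0.1638, 0.1315]
orientation: [180.0, 0.0, -8.6]
force: [-0.5, -1.1, -0.2]
opening: 0.0159
gripper_force: 30.0
```

Converted, -1.4 cm is -0.0175, -1.3 cm is -0.0163.

Call:
send_rows:
  plan:
    - [[0,-0.0025,0,0,0,0],[0,-0.005,0,0,0,0],[0,-0.0075,0,0,0,0],[0,-0.01,0,0,0,0],[0,-0.0125,0,0,0,0],[0,-0.015,0,0,0,0],[0,-0.0163,0,0,0,0],[0,-0.0175,0,0,0,0]]

```text
clock: 4.92
tool_pos: [0.5226, -0.1497, 0.1315]
orientation: [180.0, 0.0, -8.6]
force: [-1.2, 0.1, -0.1]
opening: 0.0157
gripper_force: 30.0
```

Converted, -0.3 cm is -0.0038, -0.25 cm is -0.0031.

Call:
send_rows:
  plan:
    - [[0,-0.0006,0,0,0,0],[0,-0.0013,0,0,0,0],[0,-0.0019,0,0,0,0],[0,-0.0025,0,0,0,0],[0,-0.0031,0,0,0,0],[0,-0.0038,0,0,0,0],[0,-0.0038,0,0,0,0]]

```text
clock: 5.5
tool_pos: [0.523, -0.1469, 0.1316]
orientation: [-180.0, -0.0, -8.6]
force: [-0.7, -0.6, -0.8]
opening: 0.0159
gripper_force: 30.0
```

Converted, -0.2 cm is -0.0025, -0.15 cm is -0.0019.

Call:
send_rows:
  plan:
    - [[0,-0.0006,0,0,0,0],[0,-0.0013,0,0,0,0],[0,-0.0019,0,0,0,0],[0,-0.0025,0,0,0,0],[0,-0.0025,0,0,0,0]]

```text
clock: 5.92
tool_pos: [0.5233, -0.1449, 0.1316]
orientation: [-180.0, 0.0, -8.6]
force: [-0.0, -0.6, -0.9]
opening: 0.0156
gripper_force: 30.0
```

Converted, -0.2 cm is -0.0025, -0.15 cm is -0.0019.

Call:
send_rows:
  plan:
    - [[0,-0.0006,0,0,0,0],[0,-0.0013,0,0,0,0],[0,-0.0019,0,0,0,0],[0,-0.0025,0,0,0,0],[0,-0.0025,0,0,0,0]]

```text
clock: 6.33
tool_pos: [0.5236, -0.1429, 0.1315]
orientation: [-180.0, 0.0, -8.6]
force: [-0.1, 0.3, -1.8]
opening: 0.0159
gripper_force: 30.0
```

Converted, -0.2 cm is -0.0025, -0.15 cm is -0.0019.

Call:
send_rows:
  plan:
    - [[0,-0.0006,0,0,0,0],[0,-0.0013,0,0,0,0],[0,-0.0019,0,0,0,0],[0,-0.0025,0,0,0,0],[0,-0.0025,0,0,0,0]]

```text
clock: 6.75
tool_pos: [0.5239, -0.1409, 0.1315]
orientation: [-180.0, 0.0, -8.6]
force: [-1.1, -1.2, -0.4]
opening: 0.0156
gripper_force: 30.0
```

Converted, -1.8 cm is -0.0225, -1.7 cm is -0.0213.

Call:
send_rows:
  plan:
    - [[0,-0.0025,0,0,0,0],[0,-0.005,0,0,0,0],[0,-0.0088,0,0,0,0],[0,-0.0125,0,0,0,0],[0,-0.0163,0,0,0,0],[0,-0.0188,0,0,0,0],[0,-0.0213,0,0,0,0],[0,-0.0225,0,0,0,0]]

```text
clock: 7.42
tool_pos: [0.5266, -0.1229, 0.1315]
orientation: [-180.0, 0.0, -8.6]
force: [0.3, -1.7, -2.0]
opening: 0.0155
gripper_force: 30.0
```

Converted, -0.3 cm is -0.0038, -0.25 cm is -0.0031.

Call:
send_rows:
  plan:
    - [[0,-0.0006,0,0,0,0],[0,-0.0013,0,0,0,0],[0,-0.0019,0,0,0,0],[0,-0.0025,0,0,0,0],[0,-0.0031,0,0,0,0],[0,-0.0038,0,0,0,0],[0,-0.0038,0,0,0,0]]

```text
clock: 8.0
tool_pos: [0.5271, -0.1202, 0.1315]
orientation: [-180.0, 0.0, -8.6]
force: [-0.6, -0.0, -1.4]
opening: 0.0161
gripper_force: 30.0
```

Edge ≈ 0.070. From here I'll go in 1.5 mm steps.

Converted, -0.15 cm is -0.0019, -0.1 cm is -0.0013.

Call:
send_rows:
  plan:
    - [[0,-0.0006,0,0,0,0],[0,-0.0013,0,0,0,0],[0,-0.0019,0,0,0,0],[0,-0.0019,0,0,0,0],[0,-0.0019,0,0,0,0]]

```text
clock: 8.42
tool_pos: [0.5273, -0.1187, 0.1316]
orientation: [-180.0, -0.0, -8.6]
force: [0.7, 0.2, -1.5]
opening: 0.0159
gripper_force: 30.0
```

Converted, -0.15 cm is -0.0019, -0.1 cm is -0.0013.

Call:
send_rows:
  plan:
    - [[0,-0.0006,0,0,0,0],[0,-0.0013,0,0,0,0],[0,-0.0019,0,0,0,0],[0,-0.0019,0,0,0,0],[0,-0.0019,0,0,0,0]]

```text
clock: 8.83
tool_pos: [0.5274, -0.1176, 0.1315]
orientation: [180.0, 0.0, -8.6]
force: [0.4, -4.9, -2.1]
opening: 0.0161
gripper_force: 30.0
```

Converted, -0.05 cm is -0.0006.

Call:
send_rows:
  plan:
    - [[0,-0.0006,0,0,0,0],[0,-0.0006,0,0,0,0],[0,-0.0006,0,0,0,0]]

```text
clock: 9.08
tool_pos: [0.5275, -0.1171, 0.1316]
orientation: [180.0, 0.0, -8.6]
force: [0.5, -5.2, -2.8]
opening: 0.0158
gripper_force: 30.0
```

It caught at edge ≈ 0.0725, which is the back-runner peg at 77.5 mm and agrees with the picture. Now I'll ease the lid back 45 mm and release it.

Converted, 4.5 cm is 0.0563, 4.2 cm is 0.0525.

Call:
send_rows:
  plan:
    - [[0,0.0038,0,0,0,0],[0,0.0113,0,0,0,0],[0,0.02,0,0,0,0],[0,0.0288,0,0,0,0],[0,0.0375,0,0,0,0],[0,0.0463,0,0,0,0],[0,0.0525,0,0,0,0],[0,0.0563,0,0,0,0]]

```text
clock: 9.75
tool_pos: [0.5207, -0.1622, 0.1316]
orientation: [180.0, -0.0, -8.7]
force: [-1.5, 1.1, -1.3]
opening: 0.0163
gripper_force: 30.0
```

Call:
send_rows:
  plan:
    - [[0,0,0,0,0,0],[0,0,0,0,0,0],[0,0,0,0,0,0],[0,0,0,0,0,0],[0,0,0,0,0,0],[0,0,0,0,0,0],[0,0,0,0,0,0],[0,0,0,0,0,0]]
  fingers: 0.5

```text
clock: 10.42
tool_pos: [0.5209, -0.1612, 0.1316]
orientation: [-180.0, -0.0, -8.6]
force: [-0.1, -0.2, 0.5]
opening: 0.0437
gripper_force: 0.0
```

Converted, -7 cm is -0.0875, -6.2 cm is -0.0775.

Call:
send_rows:
  plan:
    - [[0,0,-0.01,0,0,0],[0,0,-0.025,0,0,0],[0,0,-0.0438,0,0,0],[0,0,-0.0625,0,0,0],[0,0,-0.0775,0,0,0],[0,0,-0.0875,0,0,0],[0,0,-0.0875,0,0,0],[0,0,-0.0875,0,0,0]]

```text
clock: 11.08
tool_pos: [0.5209, -0.1612, 0.2018]
orientation: [-180.0, -0.0, -8.6]
force: [0.4, 0.1, -0.6]
opening: 0.044
gripper_force: 0.0
```

Call:
send_rows:
  plan:
    - [[0,0,0,0,0,0],[0,0,0,0,0,0],[0,0,0,0,0,0],[0,0,0,0,0,0],[0,0,0,0,0,0],[0,0,0,0,0,0],[0,0,0,0,0,0],[0,0,0,0,0,0]]
  fingers: 0

```text
clock: 11.75
tool_pos: [0.5208, -0.1613, 0.2015]
orientation: [180.0, 0.0, -8.6]
force: [-0.8, -0.5, -0.4]
opening: 0.0012
gripper_force: 0.0
```

Run:
```python
from h import *
q=np.load("q.npy"); o=ctrl.get_obs(); print(o["clock"],o["tool_pos"],o["opening"],o["force"])
P=bw(q,[(.062,.0775,.125)])[0]; print(P,rel(P,[180,0,np.degrees(q[2])]))
for n in("top","side"):
    s=ctrl.snapshot(n); a=s["img"][:,:,::-1]; print(proj(s,bw(q,[(.062,.0775,.109)])))
    a=a[160:290,220:460] if n=="top" else a[150:350,200:400]
    cv2.imwrite(f"pics/{n}2.png",cv2.resize(a,None,fx=3,fy=3,interpolation=cv2.INTER_CUBIC))
```

```text
11.75 [ 0.52082559 -0.16132115  0.20152475] 0.0012308016426670274 [-0.79386033 -0.52743404 -0.390384  ]
[ 0.60573526 -0.01636721  0.125     ] [  6.22 -15.61   7.65   0.     0.    -0.02]
[[315.26031808 187.44682895]]
[[262.60614033 242.77493143]]
```

View pics/side2.png

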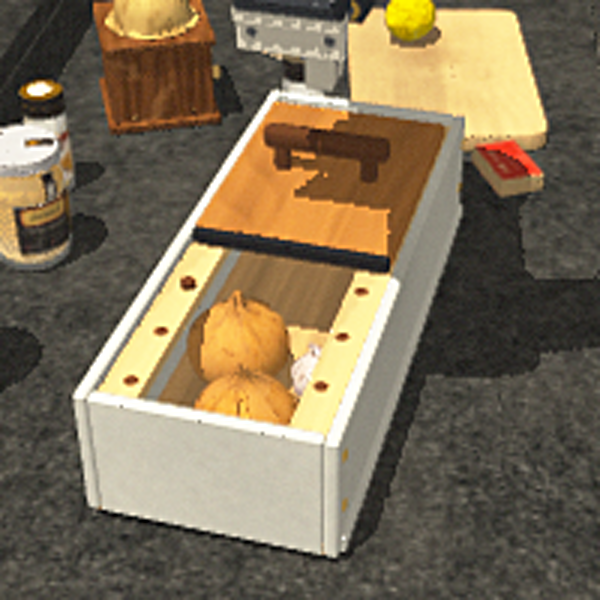

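The lid is back and the dark peg at crop (188,284) is uncovered and raised. I'll move over it.

Converted, -15.6 cm is -0.195, -14.8 cm is -0.185.

Call:
send_rows:
  plan:
    - [[0.0075,-0.0188,0,0,0,0],[0.02,-0.05,0,0,0,0],[0.035,-0.0875,0,0,0,0],[0.05,-0.125,0,0,0,0],[0.065,-0.1625,0,0,0,0],[0.0738,-0.185,0,0,0,0],[0.0775,-0.195,0,0,0,0],[0.0775,-0.195,0,0,0,0]]

```text
clock: 12.52
tool_pos: [0.6061, -0.015, 0.2011]
orientation: [180.0, 0.0, -8.5]
force: [0.3, -0.3, 1.0]
opening: 0.0004
gripper_force: 0.0
```

Converted, 8.2 cm is 0.1025, 7.9 cm is 0.0988.

Call:
send_rows:
  plan:
    - [[0,0,0.0125,0,0,0],[0,0,0.0313,0,0,0],[0,0,0.0525,0,0,0],[0,0,0.075,0,0,0],[0,0,0.09,0,0,0],[0,0,0.0988,0,0,0],[0,0,0.1025,0,0,0],[0,0,0.1025,0,0,0]]

```text
clock: 13.18
tool_pos: [0.605, -0.0172, 0.119]
orientation: [180.0, 0.1, -8.7]
force: [-0.0, 0.0, 1.1]
opening: 0.0005
gripper_force: 0.0
```

Converted, 0.8 cm is 0.01, 0.7 cm is 0.0088.

Call:
send_rows:
  plan:
    - [[0,0,0.0013,0,0,0],[0,0,0.0025,0,0,0],[0,0,0.0038,0,0,0],[0,0,0.005,0,0,0],[0,0,0.0063,0,0,0],[0,0,0.0075,0,0,0],[0,0,0.0088,0,0,0],[0,0,0.01,0,0,0]]

```text
clock: 13.85
tool_pos: [0.6056, -0.0163, 0.1115]
orientation: [180.0, -0.0, -8.6]
force: [-0.4, 0.1, -0.8]
opening: 0.0007
gripper_force: 0.0
```

Converted, 0.4 cm is 0.005, 0.3 cm is 0.0038.

Call:
send_rows:
  plan:
    - [[0,0,0.0013,0,0,0],[0,0,0.0025,0,0,0],[0,0,0.0038,0,0,0],[0,0,0.005,0,0,0],[0,0,0.005,0,0,0],[0,0,0.005,0,0,0]]

```text
clock: 14.35
tool_pos: [0.6056, -0.0164, 0.1084]
orientation: [180.0, -0.0, -8.6]
force: [-3.0, 0.8, 7.4]
opening: 0.0006
gripper_force: 3.4
```

Converted, 0.3 cm is 0.0038, 0.25 cm is 0.0031.

Call:
send_rows:
  plan:
    - [[0,0,0.0006,0,0,0],[0,0,0.0013,0,0,0],[0,0,0.0019,0,0,0],[0,0,0.0025,0,0,0],[0,0,0.0031,0,0,0],[0,0,0.0038,0,0,0],[0,0,0.0038,0,0,0]]

```text
clock: 14.93
tool_pos: [0.6056, -0.0164, 0.1056]
orientation: [180.0, -0.0, -8.6]
force: [-3.6, 1.2, 7.9]
opening: 0.0002
gripper_force: 4.0
```

Converted, 0.15 cm is 0.0019, 0.1 cm is 0.0013.

Call:
send_rows:
  plan:
    - [[0,0,0.0006,0,0,0],[0,0,0.0013,0,0,0],[0,0,0.0019,0,0,0],[0,0,0.0019,0,0,0],[0,0,0.0019,0,0,0]]

```text
clock: 15.35
tool_pos: [0.6056, -0.0164, 0.1044]
orientation: [180.0, -0.0, -8.6]
force: [-4.3, 1.0, 10.2]
opening: 0.0004
gripper_force: 5.3
```

Converted, 0.1 cm is 0.0013, 0.05 cm is 0.0006.

Call:
send_rows:
  plan:
    - [[0,0,0.0006,0,0,0],[0,0,0.0013,0,0,0],[0,0,0.0013,0,0,0],[0,0,0.0013,0,0,0]]

```text
clock: 15.68
tool_pos: [0.6057, -0.0164, 0.1043]
orientation: [180.0, -0.1, -8.6]
force: [-7.4, 1.7, 18.0]
opening: 0.0005
gripper_force: 8.7
```

Stopped firm on the runner at z ≈ 0.104, so the peg is flush. I'll lift and return to the handle.

Converted, -9.8 cm is -0.1225, -9.2 cm is -0.115.

Call:
send_rows:
  plan:
    - [[0,0,-0.01,0,0,0],[0,0,-0.025,0,0,0],[0,0,-0.05,0,0,0],[0,0,-0.075,0,0,0],[0,0,-0.1,0,0,0],[0,0,-0.115,0,0,0],[0,0,-0.1225,0,0,0],[0,0,-0.1225,0,0,0]]

```text
clock: 16.35
tool_pos: [0.6063, -0.0163, 0.2016]
orientation: [-179.9, -0.1, -8.6]
force: [-0.3, 0.7, -0.2]
opening: 0.0007
gripper_force: 0.0
```

Converted, 15.6 cm is 0.195, 14.8 cm is 0.185.

Call:
send_rows:
  plan:
    - [[-0.0075,0.0188,0,0,0,0],[-0.02,0.05,0,0,0,0],[-0.035,0.0875,0,0,0,0],[-0.05,0.125,0,0,0,0],[-0.065,0.1625,0,0,0,0],[-0.0738,0.185,0,0,0,0],[-0.0775,0.195,0,0,0,0],[-0.0775,0.195,0,0,0,0]]
  fingers: 0.6

```text
clock: 17.02
tool_pos: [0.5191, -0.1628, 0.1991]
orientation: [180.0, 0.1, -8.8]
force: [0.7, 0.8, 0.0]
opening: 0.0481
gripper_force: 0.0
```

Run:
```python
from h import *
q=np.load("q.npy"); o=ctrl.get_obs(); print(o["clock"],o["opening"],rel([.5209,-.1612,.1316],[180,0,np.degrees(q[2])]))
s=ctrl.snapshot("side"); print(proj(s,bw(q,[(.062,.0775,.104)])))
a=s["img"][:,:,::-1][175:335,200:360]
cv2.imwrite("pics/side3.png",cv2.resize(a,None,fx=3.7,fy=3.7,interpolation=cv2.INTER_CUBIC))
```

```text
17.0167 0.04808479977036429 [ 0.16 -0.19  6.75  0.01  0.1  -0.16]
[[262.73980081 244.61342899]]
```

View pics/side3.png

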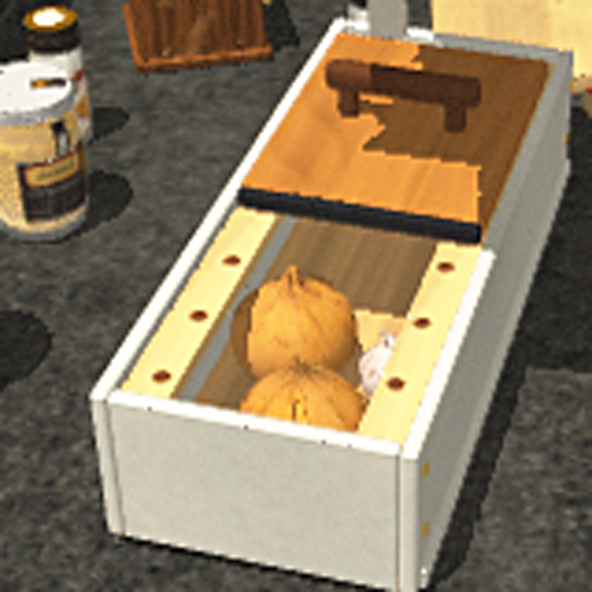

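The peg at crop (231,260) now looks flush like the others. I'll grip the handle and close the lid.

Converted, 7 cm is 0.0875, 6.6 cm is 0.0825.

Call:
send_rows:
  plan:
    - [[0,0,0.0063,0,0,0],[0,0,0.0225,0,0,0],[0,0,0.04,0,0,0],[0,0,0.0575,0,0,0],[0,0,0.0725,0,0,0],[0,0,0.0825,0,0,0],[0,0,0.0875,0,0,0],[0,0,0.0875,0,0,0]]

```text
clock: 17.73
tool_pos: [0.5206, -0.1608, 0.1289]
orientation: [180.0, 0.1, -8.6]
force: [0.2, 0.3, 0.4]
opening: 0.0529
gripper_force: 0.0
```

Call:
send_rows:
  plan:
    - [[0,0,0,0,0,0],[0,0,0,0,0,0],[0,0,0,0,0,0],[0,0,0,0,0,0],[0,0,0,0,0,0],[0,0,0,0,0,0],[0,0,0,0,0,0],[0,0,0,0,0,0]]
  fingers: 0

```text
clock: 18.4
tool_pos: [0.5209, -0.1614, 0.1303]
orientation: [180.0, -0.0, -8.6]
force: [-0.6, 0.1, 1.7]
opening: 0.0154
gripper_force: 30.0
```

Converted, -4 cm is -0.05, -3.8 cm is -0.0475.

Call:
send_rows:
  plan:
    - [[0,-0.0038,0,0,0,0],[0,-0.01,0,0,0,0],[0,-0.0175,0,0,0,0],[0,-0.025,0,0,0,0],[0,-0.0338,0,0,0,0],[0,-0.0413,0,0,0,0],[0,-0.0475,0,0,0,0],[0,-0.05,0,0,0,0]]

```text
clock: 19.07
tool_pos: [0.5271, -0.1206, 0.1303]
orientation: [-180.0, -0.0, -8.6]
force: [-2.0, -0.8, 4.9]
opening: 0.0156
gripper_force: 30.0
```

Converted, -0.7 cm is -0.0088, -0.6 cm is -0.0075.

Call:
send_rows:
  plan:
    - [[0,-0.0013,0,0,0,0],[0,-0.0025,0,0,0,0],[0,-0.0038,0,0,0,0],[0,-0.005,0,0,0,0],[0,-0.0063,0,0,0,0],[0,-0.0075,0,0,0,0],[0,-0.0088,0,0,0,0],[0,-0.0088,0,0,0,0]]

```text
clock: 19.73
tool_pos: [0.5281, -0.114, 0.1303]
orientation: [-180.0, -0.0, -8.6]
force: [-2.4, -0.3, 5.0]
opening: 0.0162
gripper_force: 30.0
```

Past the catch point with no resistance, so I'll carry on.

Converted, -6 cm is -0.075, -5.7 cm is -0.0713.

Call:
send_rows:
  plan:
    - [[0,-0.0038,0,0,0,0],[0,-0.0125,0,0,0,0],[0,-0.025,0,0,0,0],[0,-0.0375,0,0,0,0],[0,-0.05,0,0,0,0],[0,-0.0625,0,0,0,0],[0,-0.0713,0,0,0,0],[0,-0.075,0,0,0,0]]

```text
clock: 20.4
tool_pos: [0.5372, -0.054, 0.1303]
orientation: [-180.0, -0.0, -8.6]
force: [-1.3, -0.7, 5.4]
opening: 0.0155
gripper_force: 30.0
```

Converted, -6 cm is -0.075, -5.7 cm is -0.0713.

Call:
send_rows:
  plan:
    - [[0,-0.0038,0,0,0,0],[0,-0.0125,0,0,0,0],[0,-0.025,0,0,0,0],[0,-0.0375,0,0,0,0],[0,-0.05,0,0,0,0],[0,-0.0625,0,0,0,0],[0,-0.0713,0,0,0,0],[0,-0.075,0,0,0,0]]

```text
clock: 21.07
tool_pos: [0.5463, 0.0055, 0.1303]
orientation: [-180.0, -0.0, -8.6]
force: [-1.1, -1.0, 5.2]
opening: 0.0157
gripper_force: 30.0
```

Converted, -0.8 cm is -0.01, -0.7 cm is -0.0088.

Call:
send_rows:
  plan:
    - [[0,-0.0013,0,0,0,0],[0,-0.0025,0,0,0,0],[0,-0.0038,0,0,0,0],[0,-0.005,0,0,0,0],[0,-0.0063,0,0,0,0],[0,-0.0075,0,0,0,0],[0,-0.0088,0,0,0,0],[0,-0.01,0,0,0,0]]

```text
clock: 21.73
tool_pos: [0.5474, 0.0127, 0.1303]
orientation: [-180.0, -0.0, -8.6]
force: [-1.4, -0.9, 5.1]
opening: 0.0156
gripper_force: 30.0
```

Converted, -0.4 cm is -0.005, -0.3 cm is -0.0038.

Call:
send_rows:
  plan:
    - [[0,-0.0013,0,0,0,0],[0,-0.0025,0,0,0,0],[0,-0.0038,0,0,0,0],[0,-0.005,0,0,0,0],[0,-0.005,0,0,0,0],[0,-0.005,0,0,0,0]]

```text
clock: 22.23
tool_pos: [0.5477, 0.0152, 0.1303]
orientation: [179.9, -0.0, -8.6]
force: [0.9, -8.4, 5.3]
opening: 0.0159
gripper_force: 30.0
```

Converted, -0.15 cm is -0.0019, -0.1 cm is -0.0013.

Call:
send_rows:
  plan:
    - [[0,-0.0006,0,0,0,0],[0,-0.0013,0,0,0,0],[0,-0.0019,0,0,0,0],[0,-0.0019,0,0,0,0],[0,-0.0019,0,0,0,0]]

```text
clock: 22.65
tool_pos: [0.5477, 0.0153, 0.1303]
orientation: [179.8, 0.0, -8.6]
force: [1.2, -14.4, 5.3]
opening: 0.0161
gripper_force: 30.0
```

A rigid stop, so the lid is fully closed. I'll relax the push, then release.

Converted, 0.25 cm is 0.0031, 0.2 cm is 0.0025.

Call:
send_rows:
  plan:
    - [[0,0.0013,0,0,0,0],[0,0.0025,0,0,0,0],[0,0.0031,0,0,0,0],[0,0.0031,0,0,0,0]]

```text
clock: 22.98
tool_pos: [0.5478, 0.0152, 0.1303]
orientation: [-180.0, -0.0, -8.6]
force: [0.4, -3.0, 6.3]
opening: 0.0155
gripper_force: 30.0
```

Call:
send_rows:
  plan:
    - [[0,0,0,0,0,0],[0,0,0,0,0,0],[0,0,0,0,0,0],[0,0,0,0,0,0],[0,0,0,0,0,0],[0,0,0,0,0,0],[0,0,0,0,0,0],[0,0,0,0,0,0]]
  fingers: 0.6

```text
clock: 23.65
tool_pos: [0.5475, 0.0147, 0.13]
orientation: [180.0, 0.0, -8.6]
force: [0.9, -0.2, 0.9]
opening: 0.0525
gripper_force: 0.0
```

Converted, -10 cm is -0.125, -9.5 cm is -0.1188.

Call:
send_rows:
  plan:
    - [[0,0,-0.01,0,0,0],[0,0,-0.025,0,0,0],[0,0,-0.05,0,0,0],[0,0,-0.075,0,0,0],[0,0,-0.1,0,0,0],[0,0,-0.1188,0,0,0],[0,0,-0.125,0,0,0],[0,0,-0.125,0,0,0]]

```text
clock: 24.32
tool_pos: [0.5483, 0.0148, 0.2319]
orientation: [-179.9, -0.2, -8.6]
force: [-0.5, 0.8, 0.2]
opening: 0.0526
gripper_force: 0.0
```

Run:
```python
from h import *
s=ctrl.snapshot("side"); q=np.load("q.npy")
print(proj(s,bw(q,[(0,y,.106) for y in(.2,.207,.21)])))
a=s["img"][:,:,::-1][150:350,200:400]
cv2.imwrite("pics/side4.png",cv2.resize(a,None,fx=3,fy=3,interpolation=cv2.INTER_CUBIC))
```

```text
[[270.84753148 284.70371803]
 [269.64222538 287.02938427]
 [269.12082949 288.03542981]]
```

View pics/side4.png

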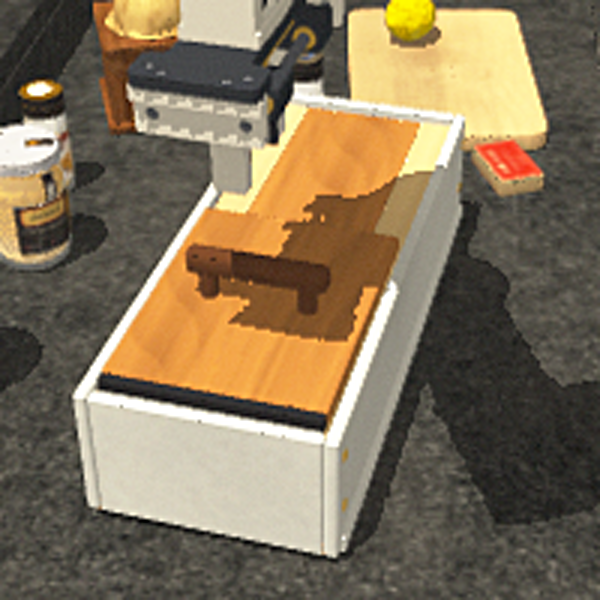

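The lid is fully closed: its nose, from (100,383) to (325,422), is against the end wall. The gripper is clear above it.

```bash
python3 -c "
from plant import ctrl; print(ctrl.close_job())"
```

```text
the job is handed in; nothing more can be done
None
```

The lid is fully closed and released: it caught at about 5 N on the raised peg (back runner, 77.5 mm), which I pushed flush before closing, and the job was handed in at about 24 s.

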